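# Load a tincture bottle onto the bottle roller

## Robot

A 7-joint arm with a two-finger parallel gripper is mounted at the origin on a cart in front of the work surface, level with it; the furniture and walls round the work are solid. World frame = base frame: x ahead of the robot, y to its left, z up, the work surface at z = 0. Lengths are in m, angles in rad, forces in N, time in s.
With the tool pointing down it reaches from about 0.4 to 0.85 m from the base axis. Payload 6.9 kg.
Tool frame: the origin (TCP) lies between the finger pads; the fingertips stand 25 mm ahead of it and the grasp point (between the pads) lies 6 mm ahead of it (bot.tip_extent is the distance from the TCP to the fingertips, in m); z points along the fingers, y is the direction in which the jaws open and shut (so a half turn about z gives the same grasp; the last joint's range is limited). The gripper opens to 85 mm and grips with 20 to 120 N. Pads are 22 mm wide; open, the fingers measure 114 mm over their backs; the gripper's body (76 mm by 85 mm) begins 54 mm behind the grasp point. The pads swing forward as they close: fully open they stand 13 mm farther back than shut.
Start: joints at [-1.123, 0.507, -0.238, 1.5, 0.126, 1.149, -0.155], TCP at [0.21, 0.589, 0.256] pointing down, gripper open.
Joint ranges: [-3.08, 3.08], [-0.24, 2.05], [-1.43, 1.35], [0, 2.5], [-1.52, 4.66], [0.17, 1.96], [-2.89, 2.89]. Speed limits (rad/s): [2.39, 2.39, 3.14, 3.14, 3.14, 3.14, 3.14].

## Interface

Orientations are given as a rotation vector (axis times angle).
In Python, from station import bot gives the robot as it stands.
- The arm moves only by the tool step_arm, never from a script. Its argument "commands" is a list of rows, each an object with "gripper": the opening, from 0 (shut) to 1 (fully open); "offset": the shift along the world's x, y, z in m, a list of three; "yaw": the turn about the world's z in degrees. In form: [{"gripper": gripper, "offset": [dx, dy, dz], "yaw": yaw}, ...]. A call has 1 to 20 rows; each row is the pose to reach, as a shift and turn from the pose commanded when the call began; what a row does not reach only later rows make up. A row lasts 1/10 s, in which the tool goes at most 50 mm and 8.59 degrees, less where a joint would pass 70% of its speed; a pose out of reach is approached as far as the arm can. A call with a gripper value outside its range is refused whole. The fingers move at their own pace and stop on an object; "newtons" is the grip in N (left out, the last holds). Time passes only in rows, so rows that repeat a pose let the fingers close. It gives the time, the measured TCP pose, the force and the opening at its end, in the units of the state.
- bot.observe(): the state, without advancing time (a new reading comes with each control period).
- bot.capture(name): name is "scene" or "side" or "wrist"; returns the picture (384x512x3 uint8, blue, green, red); there is no depth.
- bot.camera_model(name): a dict with "fov_y" (degrees; the focal length in pixels is half the picture's height over the tangent of half this angle, whatever the lens; pixels are square), "cx", "cy" (the principal point, pixels), "D" ([k1, k2, p1, p2, k3] as OpenCV has them; the pictures are not rectified), "pose" (4x4, takes a point from camera to world coordinates). Camera axes: x right, y down, z forward; pixel columns grow to the right and rows downward; lengths in m; the calibration is good to about 2 mm. A picture is of the moment at which its call begins: read the wrist's pose just before it. camera_model takes no time and is no camera call; for the wrist camera it gives the pose at the moment of the call.
- bot.close_job(): hands the job in, once; it reports no verdict.
The state is a dict: "t": time; "joint_pos": joint angles; "dq": joint speeds; "joint_efforts": joint torques, N m; "eef_pos": TCP position; "eef_rot": TCP orientation; "contact_force": force on the tool from outside, world axes, zero at the start; "torque": the same for the moment, N m; "grip_width": opening from 0.0 (shut) to 1.0 (fully open).
Only numpy, scipy, OpenCV 4.12 (cv2) and the standard library are available. Lean on these libraries where they do the work, as an engineer would, in place of code of your own. Each camera call takes 0.05 s, during which the arm holds its last target.

## Task

Load the amber bottle that lies at the foot of the ramp onto the bottle roller by pushing only, never gripping or lifting it: roll it slowly up the ramp with the fingertips staying on it, so that it cannot run loose or roll back, and over the front roller until it lies settled between the two rollers, where the back rail stops it. Then push the sliding end stop along the rail towards the bottle until the bottle is held snug, end to end, between it and the fixed end plate - gently, it is glass. Finish with the hand clear, and leave the other things on the bench where they stand.

Things in the scene. Friction and masses are not known exactly. Their poses are not given: they have to be found in the camera images.
- roller_base: the bottle roller, a low grey machine 311 mm wide, fixed on the bench. Origin: on the bench top under the middle line between its two rollers; x points up the loading ramp (away from the robot), y left along the rollers; 'machine frame' below. Right: grey motor box, y -139 to -67 mm, 68 mm high (78 at its knob). Left: bearing block, y 150 to 166 mm, 34 mm high (62 at the rail's post).
- nip (a point): where the axis of a settled bottle crosses the middle between the two black rubber rollers, 39 mm above the bench; axes as the machine's. Rollers: radius 11 mm, along y, axes at x = -25 and +25 mm in the machine frame, tops 25 mm above the bench, free to turn, y -65 to +148 mm. The bottle drops 10 mm from the front roller's crest into the nip.
- back_rail (a point): the back rail behind the rear roller, which keeps the bottle from going too far: a steel rod 10 mm thick along y, at x = 31 mm in the machine frame, 46 mm above the bench; this point is level with y = 0. A settled bottle lies about 1.5 mm clear of it.
- end_plate (a point): the middle of the rubber face of the fixed end plate on the motor box, at y = -64 mm in the machine frame, 45 mm above the bench (36 mm long in x, 28 to 62 mm above the bench). The bottle's cap comes against it. Axes as the machine's.
- ramp: aluminium loading ramp, fixed to the machine. Origin: middle of the slope's foot (x = -164, z = 4 mm in the machine frame); x uphill along the sheet (9 degrees), z square to it. Slope 130 mm long, ending 10 mm before the front roller's crest; side cheeks 17 mm high, inner faces at y = 69 and -60 mm. Below the foot: a level landing 58 mm deep, 4 mm above the bench, with a front lip 4 mm high.
- bottle_mid (a point): the amber glass bottle to load, lying across the ramp on its landing, cap to the right (machine -y): 49 mm diameter, 119 mm long, 0.17 to 0.3 kg. This point is its centre of gravity, on its axis, 52 mm from its flat underside; straight body from 4 to 82 mm from the underside; z axis from underside to cap. It rolls freely, runs back if let go on the slope, and turns askew if pushed off-centre.
- bottle: the same bottle; origin at the centre of its flat underside (the left end as it lies), z axis along the bottle towards the cap; x and y turn as it rolls.
- end_stop (a joint): travel of the sliding end stop along the back rail, in m: 0 at its far left end, growing as it slides right towards the bottle (machine -y), at most 0.062. Starts between 0 and 0.022; at 0.050 the bottle is just snug between it and the fixed end plate. Stays where it is left; 1 to 2 N moves it, a few newtons more slide a settled bottle along the rollers.
- end_stop_outer (a point): middle of the end stop's outer (left) face, where it is pushed, 45 mm above the bench; axes as the machine's. The end stop is an upright plate over the rollers, 8 mm thick, x -17 to +21 mm in the machine frame, 28 to 61 mm above the bench; its block on the rail (x 21 to 45 mm) reaches 19 mm further left. At least 37 mm are free between the plate and the bearing block.
- end_stop_pad (a point): the middle of the end stop's rubber face that meets the bottle's underside; axes as the machine's.
- waiting_bottle: bystander: amber bottle 49 mm diameter, 119 mm high, standing left of the ramp; origin under its centre.
- dropper: bystander: dropper bottle 33 mm diameter, 112 mm high, standing right of the ramp; origin under its centre.
- vial: bystander: open amber vial 29 mm diameter, 66 mm high, standing left of the ramp; origin under its centre.
- small_jar: bystander: glass jar of herbs 62 mm diameter, 81 mm high, standing right of the ramp's foot; origin under its centre.
- screw_cap: bystander: white screw cap 24 mm diameter, 24 mm high, left of the ramp's foot; origin under its centre.
- oil_bottle: bystander: amber bottle with white cap 29 mm diameter, 71 mm high, right of the ramp; origin under its centre.
Things that resemble listed ones, but are neither listed nor needed, are in the scene too. Leave any purple or yellow look-alike of the bottle alone.

How it is judged:
By the outcome, as a careful person would: the job done as asked, in the order asked, and still so for the second after the job is handed in, with the robot touching nothing.
It also fails if it takes over 54 s, if anything falls off the work surface, if the arm or the gripper's body presses on something with over 40 N, if the wrist force passes 120 N, or if a joint passes its speed limit or range.

## Working session

There is one attempt and no reset: what is moved stays moved. The work goes in short steps, Python scripts to look and compute and a tool call to move; the robot and the scene stay as the last step left them, time stands still between calls to the robot, and variables do not carry over. Pictures are saved under pics/ and viewed, and the job is handed in when it is done.

Besides the shell and the picture viewer there is one more tool, called after "Emit:" by a JSON object that holds its "fn" and its "kwargs". step_arm: Moves the arm, as the interface text tells. Its arguments: {"type":"object","properties":{"commands":{"type":"array"},"newtons":{"type":"number"}},"required":["commands"]}

```bash
ls; mkdir -p pics; python3 - <<'E'
from station import bot
import cv2
s=bot.observe()
print({k:s[k] for k in s})
print(bot.tip_extent)
for n in ("scene","side"):
    im=bot.capture(n); cv2.imwrite(f"pics/{n}0.png",im); m=bot.camera_model(n); print(n,m)
E
```

```text
pics
{'t': 0.0, 'joint_pos': array([-1.12247109,  0.5083563 , -0.23752223,  1.5011132 ,  0.12568428,
        1.14886081, -0.15478409]), 'dq': array([-2.10677848e-05, -1.16834061e-03, -6.17947802e-04,  6.85570621e-05,
        1.67984418e-03, -1.93825224e-03, -6.47550430e-04]), 'joint_efforts': array([ 1.64188987e-04, -6.20578265e+01, -2.18611479e+00, -2.49659908e+01,
        1.30377832e-02,  1.19037135e-02,  1.09074836e-05]), 'eef_pos': array([0.21001415, 0.58819524, 0.25542482]), 'eef_rot': array([-5.35791586e-01, -3.09527299e+00,  2.71246963e-03]), 'contact_force': array([-0.58581736,  0.54936581,  0.25451854]), 'torque': array([ 0.02772398, -0.04220879, -0.04435987]), 'grip_width': 0.9976372941605777}
0.025
scene {'fov_y': 42.881068823907725, 'cx': 254.51906521281126, 'cy': 191.1211018610526, 'D': array([0.05058873, 0.        , 0.        , 0.        , 0.        ]), 'pose': array([[ 0.73993213, -0.47479301,  0.47652077, -0.05123199],
       [-0.67250382, -0.53840432,  0.50779858, -0.63773798],
       [ 0.01546163, -0.69619853, -0.71768277,  0.87348983],
       [ 0.        ,  0.        ,  0.        ,  1.        ]])}
side {'fov_y': 42.43269510297271, 'cx': 255.9939572701036, 'cy': 195.50205858305995, 'D': array([-0.04490193,  0.        ,  0.        ,  0.        ,  0.        ]), 'pose': array([[ 0.99964294,  0.02019829, -0.01749359,  0.50584189],
       [ 0.02360573, -0.36077817,  0.93235287, -1.1142589 ],
       [ 0.01252063, -0.93243292, -0.36112614,  0.46164718],
       [ 0.        ,  0.        ,  0.        ,  1.        ]])}
```

View pics/scene0.png

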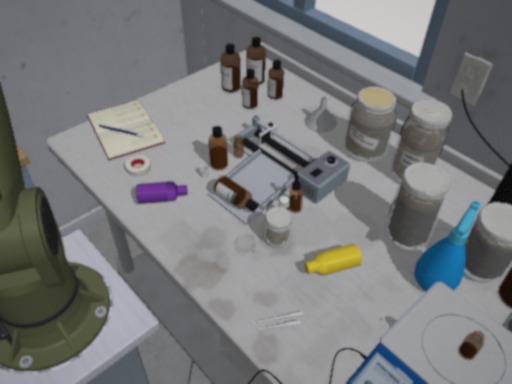

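View pics/side0.png

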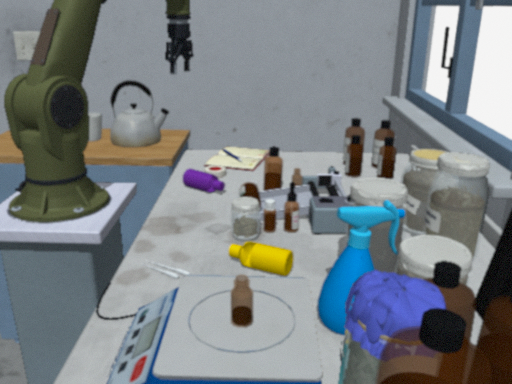

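Candidates in the scene view are:
- the amber bottle lying at the ramp's foot, (235,190)
- the purple look-alike, (160,190)
- the yellow look-alike, (335,260)
- the brown bottle on the scale, (470,345)
- the standing amber waiting bottle, (218,150)

I choose (235,190), because it is amber and lies across the landing. I'll check it in a close crop.

```bash
python3 - <<'E'
import cv2
im=cv2.imread("pics/scene0.png")[105:235,180:360]
cv2.imwrite("pics/crop0.png",cv2.resize(im,None,fx=4.4,fy=4.4,interpolation=cv2.INTER_CUBIC))
E
```

```text
(no output)
```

View pics/crop0.png

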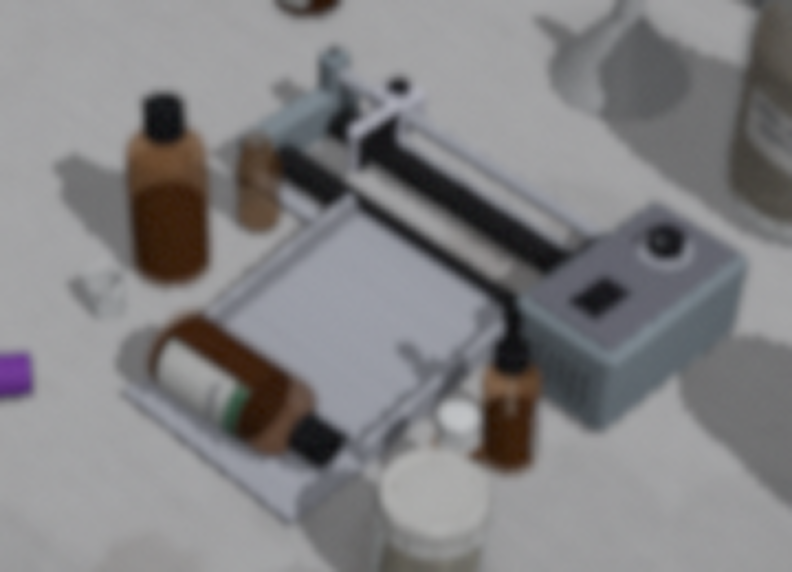

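The crop shows an amber, labelled bottle with its black cap to the lower right, lying on the landing, so this is the right one. Next I'll get a rough machine pose from rays.

```bash
cat > h.py <<'E'
import numpy as np, cv2
def ray(m,px):
    f=192/np.tan(np.radians(m["fov_y"]/2))
    K=np.array([[f,0,m["cx"]],[0,f,m["cy"]],[0,0,1]])
    u=cv2.undistortPoints(np.array([[px]],float),K,np.array(m["D"]))[0,0]
    P=np.array(m["pose"]); d=P[:3,:3]@np.array([u[0],u[1],1]); return P[:3,3],d
def onz(m,px,z):
    o,d=ray(m,px); return o+d*(z-o[2])/d[2]
def proj(m,X):
    f=192/np.tan(np.radians(m["fov_y"]/2))
    K=np.array([[f,0,m["cx"]],[0,f,m["cy"]],[0,0,1]])
    P=np.linalg.inv(np.array(m["pose"])); r,_=cv2.Rodrigues(P[:3,:3])
    return cv2.projectPoints(np.atleast_2d(np.array(X,float)),r,P[:3,3],K,np.array(m["D"]))[0][:,0]
E
python3 - <<'E'
from station import bot
from h import *
m=bot.camera_model("scene")
c=lambda x,y:(180+(x+.5)/4.4-.5,105+(y+.5)/4.4-.5)
for n,p,z in [("lipL",(125,392),.008),("lipR",(292,520),.008),("boxfar",(652,205),.068),("boxR",(747,260),.068),("boxnear",(597,352),.068),("boxL",(522,300),.068),
 ("waiting base",(170,270),0.0),("vial base",(258,222),0),("jar top",(434,485),.081),("dropper base",(507,458),0),("cap",(110,300),0),
 ("bottle L",(195,365),.0285),("bottle R",(318,440),.0285),("post",(333,55),.062),("oilcap",(460,412),.071)]:
    print(n,np.round(onz(m,c(*p),z),4))
E
```

```text
lipL [0.4321 0.0434 0.008 ]
lipR [ 0.4397 -0.088   0.008 ]
boxfar [ 0.7143 -0.0861  0.068 ]
boxR [ 0.7193 -0.1517  0.068 ]
boxnear [ 0.604  -0.1459  0.068 ]
boxL [ 0.6028 -0.0918  0.068 ]
waiting base [0.5192 0.1108 0.    ]
vial base [0.5865 0.1087 0.    ]
jar top [ 0.4654 -0.1637  0.081 ]
dropper base [ 0.5619 -0.1276  0.    ]
cap [0.4765 0.114  0.    ]
bottle L [0.4623 0.018  0.0285]
bottle R [ 0.4755 -0.0684  0.0285]
post [0.6769 0.1416 0.062 ]
oilcap [ 0.5167 -0.1308  0.071 ]
```

Rough machine pose: origin about (0.658, -0.014), yaw about +3°. Next I'll move over the ramp, aligning the jaws with machine y, to look with the wrist camera.

Emit:
{"fn": "step_arm", "kwargs": {"commands": [{"gripper":1,"offset":[0.008,-0.02,0.005],"yaw":1},{"gripper":1,"offset":[0.024,-0.06,0.01],"yaw":3},{"gripper":1,"offset":[0.04,-0.1,0.02],"yaw":5},{"gripper":1,"offset":[0.056,-0.14,0.03],"yaw":7},{"gripper":0.8,"offset":[0.072,-0.18,0.04],"yaw":9},{"gripper":0.6,"offset":[0.088,-0.22,0.05],"yaw":11},{"gripper":0.35,"offset":[0.104,-0.26,0.05],"yaw":13},{"gripper":0.35,"offset":[0.12,-0.3,0.05],"yaw":15},{"gripper":0.35,"offset":[0.136,-0.34,0.05],"yaw":17},{"gripper":0.35,"offset":[0.152,-0.38,0.05],"yaw":19},{"gripper":0.35,"offset":[0.168,-0.42,0.05],"yaw":21},{"gripper":0.35,"offset":[0.184,-0.46,0.05],"yaw":23},{"gripper":0.35,"offset":[0.2,-0.5,0.05],"yaw":23},{"gripper":0.35,"offset":[0.216,-0.54,0.05],"yaw":23},{"gripper":0.35,"offset":[0.232,-0.58,0.05],"yaw":23},{"gripper":0.35,"offset":[0.24,-0.6,0.05],"yaw":23},{"gripper":0.35,"offset":[0.24,-0.61,0.05],"yaw":23},{"gripper":0.35,"offset":[0.24,-0.61,0.05],"yaw":23},{"gripper":0.35,"offset":[0.24,-0.61,0.05],"yaw":23}]}}

```text
t: 2.0
eef_pos: [0.4496, -0.02, 0.3062]
eef_rot: [0.094, -3.14, -0.001]
contact_force: [0.4, 0.1, 1.1]
grip_width: 0.349
```

```bash
python3 - <<'E'
from station import bot
import cv2,pickle
m=bot.camera_model("wrist"); s=bot.observe()
im=bot.capture("wrist"); cv2.imwrite("pics/w1.png",im); pickle.dump(m,open("w1.pkl","wb"))
print(s['t'],s['eef_pos'],s['eef_rot'],s['grip_width'],s['joint_pos'],m)
E
```

```text
2.0 [ 0.44957137 -0.02003753  0.30615636] [ 9.41640537e-02 -3.13960663e+00 -1.14426313e-03] 0.3491727840039758 [-0.03705391  0.18826485  0.03397906  1.84797634 -0.00791038  1.10606314
  1.63063753] {'fov_y': 69.12470352660603, 'cx': 256.36998235290497, 'cy': 191.6968543685188, 'D': array([-0.05390727,  0.        ,  0.        ,  0.        ,  0.        ]), 'pose': array([[-0.05962139,  0.95513672,  0.29010193,  0.37566213],
       [ 0.99821994,  0.0566117 ,  0.01876356, -0.0234651 ],
       [ 0.0014986 ,  0.29070424, -0.95681179,  0.42388252],
       [ 0.        ,  0.        ,  0.        ,  1.        ]])}
```

View pics/w1.png

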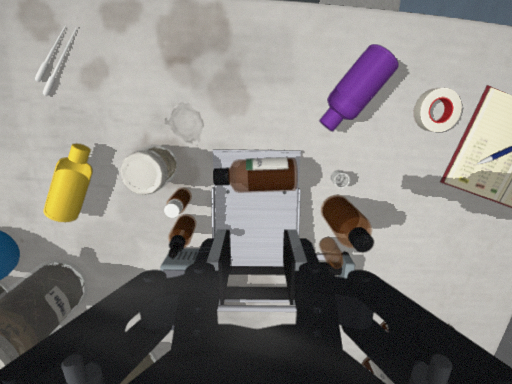

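```bash
python3 - <<'E'
import cv2
im=cv2.imread("pics/w1.png")[140:325,195:325]
cv2.imwrite("pics/w1c.png",cv2.resize(im,None,fx=3.2*1.2,fy=3.2*1,interpolation=cv2.INTER_CUBIC))
im=cv2.imread("pics/w1.png")[140:275,180:320]
cv2.imwrite("pics/w1c.png",cv2.resize(im,None,fx=4.4,fy=4.4,interpolation=cv2.INTER_CUBIC))
E
```

```text
(no output)
```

View pics/w1c.png

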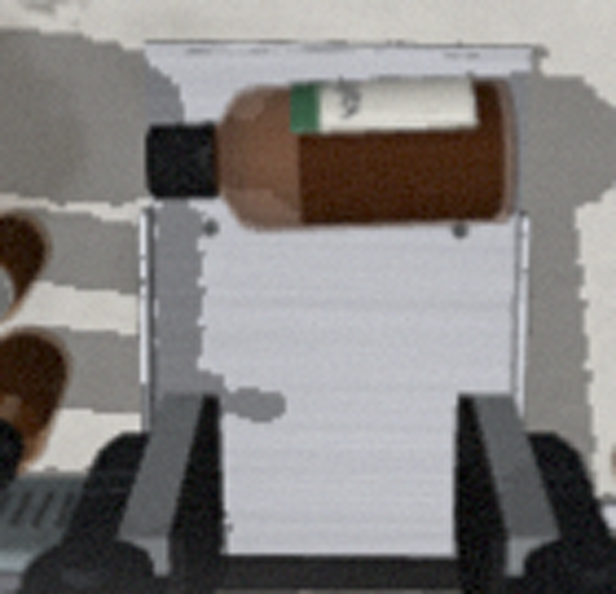

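```bash
python3 - <<'E'
import pickle
from h import *
m=pickle.load(open("w1.pkl","rb"))
c=lambda x,y:(180+(x+.5)/4.4-.5,140+(y+.5)/4.4-.5)
for n,p,z in [("lipL",(145,42),.008),("lipR",(535,50),.008),("rampend-",(240,553),.0243),("rampend+",(440,553),.0243),
 ("cheekR-foot",(148,210),.021),("cheekL-foot",(524,213),.021),("cap end",(147,160),.0285),("unders",(516,150),.0285)]:
    print(n,np.round(onz(m,c(*p),z),4))
# bottle axis x: silhouettes at several columns: tangent planes -> bisector at axis height
o=np.array(m["pose"])[:3,3]
for x,ya,yb in [(290,83,230),(450,79,224)]:
    A=onz(m,c(x,ya),.0285);B=onz(m,c(x,yb),.0285)
    a=np.arctan2(A[0]-o[0],o[2]-.0285);b=np.arctan2(B[0]-o[0],o[2]-.0285);mid=(a+b)/2
    D=.0245/np.sin((b-a)/2)
    print(x,"axis x",o[0]+np.tan(mid)*(o[2]-.0285),"y",A[1],"height est",o[2]-D*np.cos(mid))
for n,p,z in [("jar top",(147,172),.081),("dropper top",(178,243),.112),("wait top",(361,238),.119),("scap",(341,179),.02),("oil top",(171,210),.071)]:
    print(n,np.round(onz(m,p,z),4))
E
```

```text
lipL [ 0.4393 -0.0846  0.008 ]
lipR [0.4342 0.0479 0.008 ]
rampend- [ 0.6246 -0.0444  0.0243]
rampend+ [0.6202 0.0299 0.0243]
cheekR-foot [ 0.4948 -0.0808  0.021 ]
cheekL-foot [0.4883 0.0478 0.021 ]
cap end [ 0.4753 -0.0803  0.0285]
unders [0.4647 0.0416 0.0285]
290 axis x 0.47144861535006943 y -0.03418068022779874 height est 0.024024655182229737
450 axis x 0.4666186627759523 y 0.017704695363107984 height est 0.01801747976833823
jar top [ 0.4618 -0.1568  0.081 ]
dropper top [ 0.5427 -0.1109  0.112 ]
wait top [0.5193 0.1131 0.119 ]
scap [0.4707 0.1102 0.02  ]
oil top [ 0.5154 -0.1306  0.071 ]
```

The wrist view shows the bottle across the landing with the cap at (214,177), the underside at (298,175), the lip at row 152, and slightly askew (about 2°). The fitted machine pose is origin ≈ (0.658, -0.013), yaw ≈ 2.8°. The bottle axis is at x ≈ 0.469 and its centre of gravity at y ≈ -0.010. The sizes agree within about 3 mm. Next I'll descend behind the bottle.

Emit:
{"fn": "step_arm", "kwargs": {"commands": [{"gripper":0.3,"offset":[-0.01,0.002,-0.01],"yaw":-0.6},{"gripper":0.3,"offset":[-0.02,0.004,-0.03],"yaw":-0.6},{"gripper":0.3,"offset":[-0.03,0.005,-0.06],"yaw":-0.6},{"gripper":0.3,"offset":[-0.035,0.006,-0.09],"yaw":-0.6},{"gripper":0.3,"offset":[-0.035,0.006,-0.12],"yaw":-0.6},{"gripper":0.3,"offset":[-0.035,0.006,-0.15],"yaw":-0.6},{"gripper":0.3,"offset":[-0.035,0.006,-0.18],"yaw":-0.6},{"gripper":0.3,"offset":[-0.035,0.006,-0.21],"yaw":-0.6},{"gripper":0.3,"offset":[-0.035,0.006,-0.23],"yaw":-0.6},{"gripper":0.3,"offset":[-0.035,0.006,-0.24],"yaw":-0.6},{"gripper":0.3,"offset":[-0.035,0.006,-0.245],"yaw":-0.6},{"gripper":0.3,"offset":[-0.035,0.006,-0.245],"yaw":-0.6}]}}

```text
t: 3.25
eef_pos: [0.4149, -0.0144, 0.0611]
eef_rot: [0.078, -3.14, -0.001]
contact_force: [-0.6, 0.6, 1.2]
grip_width: 0.3
```

```bash
cat > look.py <<'E'
import sys,cv2,pickle
from station import bot
name,tag=sys.argv[1:3]
s=bot.observe(); m=bot.camera_model(name)
im=bot.capture(name); cv2.imwrite(f"pics/{tag}.png",im); pickle.dump(m,open(f"{tag}.pkl","wb"))
if len(sys.argv)>3:
    x0,y0,x1,y1,f=map(float,sys.argv[3:8]); c=im[int(y0):int(y1),int(x0):int(x1)]
    cv2.imwrite(f"pics/{tag}c.png",cv2.resize(c,None,fx=f,fy=f,interpolation=cv2.INTER_CUBIC))
print(s['t'],s['eef_pos'],s['eef_rot'],s['contact_force'],s['grip_width'])
E
python3 look.py wrist w2; python3 look.py side s2 170 130 370 250 4
```

```text
3.25 [ 0.41492197 -0.01437661  0.0610512 ] [ 7.82433590e-02 -3.13991278e+00 -7.26581672e-04] [-0.57742914  0.62627005  1.19860661] 0.30001321440925455
3.3 [ 0.41517778 -0.01462668  0.06151736] [-7.75753333e-02  3.14050244e+00  5.15960916e-04] [-0.23748683  0.77701537 -0.29246849] 0.299815298494215
```

View pics/w2.png

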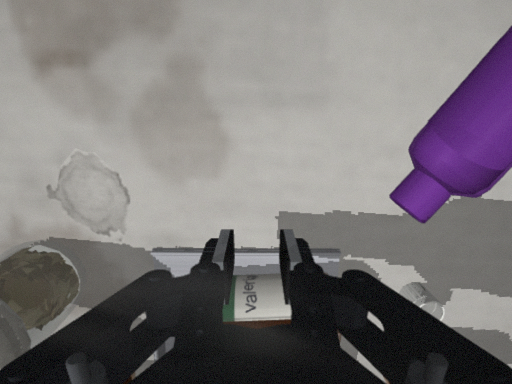

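View pics/s2c.png

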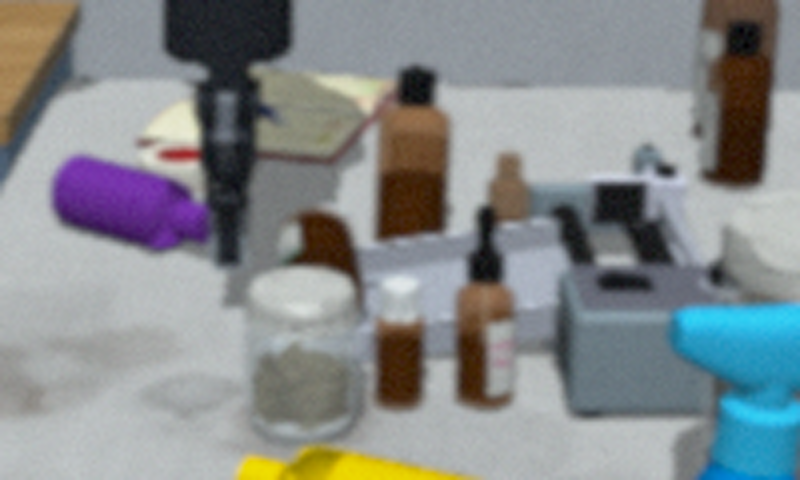

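```bash
python3 - <<'E'
import pickle
from h import *
m=pickle.load(open("s2.pkl","rb"))
c=lambda x,y:(170+(x+.5)/4-.5,130+(y+.5)/4-.5)
for p in [(215,263),(242,263),(290,235)]:
    o,d=ray(m,c(*p)); t=(-0.033-o[1])/d[1]; print(p,np.round(o+d*t,4))
E
```

```text
(215, 263) [ 0.4089 -0.033   0.0415]
(242, 263) [ 0.4248 -0.033   0.0418]
(290, 235) [ 0.453 -0.033  0.06 ]
```

The fingertips measure 20 mm below the TCP, and the finger front is about 10 mm ahead of it. I'll lower and creep to contact.

Emit:
{"fn": "step_arm", "kwargs": {"commands": [{"gripper":0.3,"offset":[0,0,-0.01],"yaw":0},{"gripper":0.3,"offset":[0,0,-0.02],"yaw":0},{"gripper":0.3,"offset":[0,0,-0.024],"yaw":0},{"gripper":0.3,"offset":[0.004,0,-0.024],"yaw":0},{"gripper":0.3,"offset":[0.008,0,-0.024],"yaw":0},{"gripper":0.3,"offset":[0.01,0.0005,-0.024],"yaw":0},{"gripper":0.3,"offset":[0.012,0.0005,-0.024],"yaw":0},{"gripper":0.3,"offset":[0.014,0.0005,-0.024],"yaw":0},{"gripper":0.3,"offset":[0.0155,0.001,-0.024],"yaw":0},{"gripper":0.3,"offset":[0.017,0.001,-0.024],"yaw":0},{"gripper":0.3,"offset":[0.0185,0.001,-0.024],"yaw":0},{"gripper":0.3,"offset":[0.02,0.001,-0.024],"yaw":0},{"gripper":0.3,"offset":[0.0215,0.001,-0.024],"yaw":0},{"gripper":0.3,"offset":[0.023,0.001,-0.024],"yaw":0},{"gripper":0.3,"offset":[0.0245,0.0015,-0.024],"yaw":0},{"gripper":0.3,"offset":[0.026,0.0015,-0.024],"yaw":0},{"gripper":0.3,"offset":[0.0275,0.0015,-0.024],"yaw":0},{"gripper":0.3,"offset":[0.029,0.0015,-0.024],"yaw":0},{"gripper":0.3,"offset":[0.03,0.0015,-0.024],"yaw":0}]}}

```text
t: 5.25
eef_pos: [0.4453, -0.0139, 0.0373]
eef_rot: [-0.076, 3.141, -0.0]
contact_force: [0.6, 0.2, -0.3]
grip_width: 0.302
```

```bash
python3 look.py wrist w3 180 200 320 350 4; python3 look.py scene sc3 180 105 360 235 4.4
```

```text
5.25 [ 0.44530336 -0.0138835   0.03729242] [-7.55404861e-02  3.14053114e+00 -4.73683656e-05] [ 0.62523745  0.16657817 -0.32549918] 0.3021908896314511
5.3 [ 0.44546633 -0.01386418  0.03728274] [-7.55669878e-02  3.14034582e+00 -2.86705661e-05] [ 0.79376114 -0.51867328  0.42335332] 0.3000390345770893
```

View pics/w3c.png

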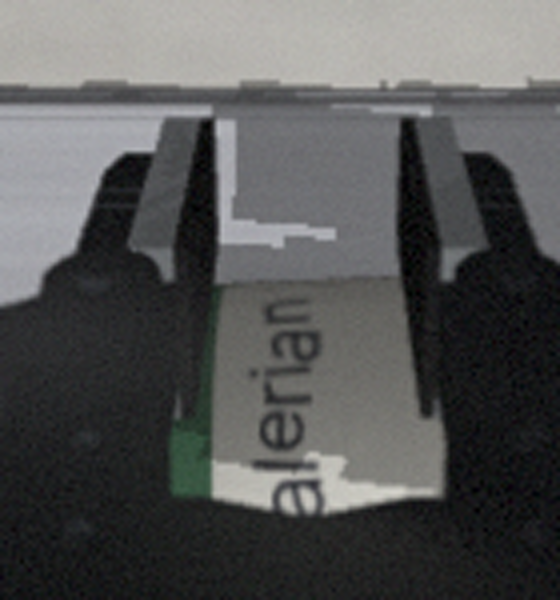

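View pics/sc3c.png

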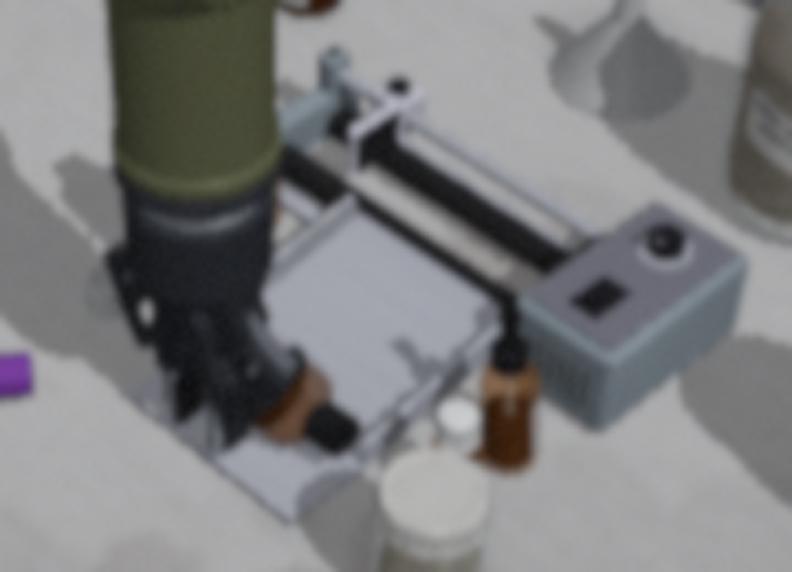

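The bottle has squared up against both fingers and the forces are near zero. I'll roll it up the slope at 25 mm/s.

Emit:
{"fn": "step_arm", "kwargs": {"commands": [{"gripper":0.3,"offset":[0.0025,0,0],"yaw":0},{"gripper":0.3,"offset":[0.005,0,0],"yaw":0},{"gripper":0.3,"offset":[0.0075,0.0005,0],"yaw":0},{"gripper":0.3,"offset":[0.01,0.0005,0],"yaw":0},{"gripper":0.3,"offset":[0.0125,0.0005,0],"yaw":0},{"gripper":0.3,"offset":[0.015,0.0005,0.0005],"yaw":0},{"gripper":0.3,"offset":[0.0175,0.001,0.0005],"yaw":0},{"gripper":0.3,"offset":[0.02,0.001,0.001],"yaw":0},{"gripper":0.3,"offset":[0.0225,0.001,0.0013],"yaw":0},{"gripper":0.3,"offset":[0.025,0.001,0.0017],"yaw":0},{"gripper":0.3,"offset":[0.0275,0.0013,0.002],"yaw":0},{"gripper":0.3,"offset":[0.03,0.0015,0.0025],"yaw":0},{"gripper":0.3,"offset":[0.0325,0.0015,0.003],"yaw":0},{"gripper":0.3,"offset":[0.035,0.0017,0.0033],"yaw":0},{"gripper":0.3,"offset":[0.0375,0.0018,0.0037],"yaw":0},{"gripper":0.3,"offset":[0.04,0.002,0.004],"yaw":0}]}}

```text
t: 6.95
eef_pos: [0.4853, -0.0119, 0.0413]
eef_rot: [-0.076, 3.141, -0.0]
contact_force: [-3.3, 0.3, 2.2]
grip_width: 0.298
```

```bash
python3 look.py wrist w4 180 200 320 350 4; python3 look.py scene sc4 180 105 360 235 4.4
```

```text
6.95 [ 0.48531094 -0.0118932   0.04132318] [-7.55893320e-02  3.14062458e+00 -1.12701100e-04] [-3.34541889  0.26573244  2.21192061] 0.2980621441965404
7.0 [ 0.48614553 -0.01182598  0.0414102 ] [-7.56173342e-02  3.13939999e+00 -2.76177217e-05] [-1.85507465  0.1442877   2.26301319] 0.30066154571480774
```

View pics/w4c.png

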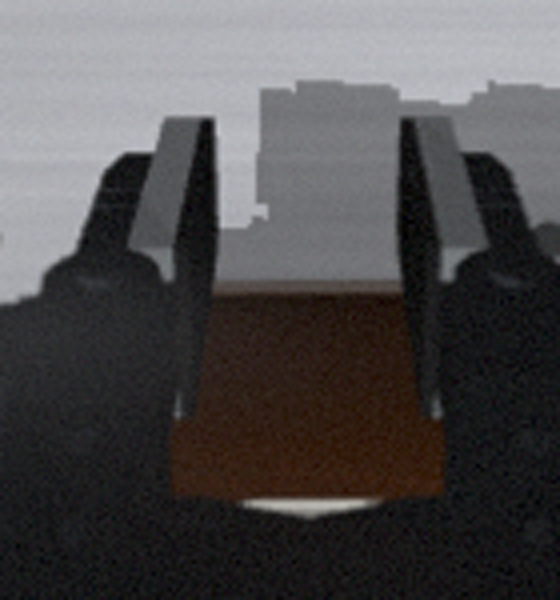

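View pics/sc4c.png

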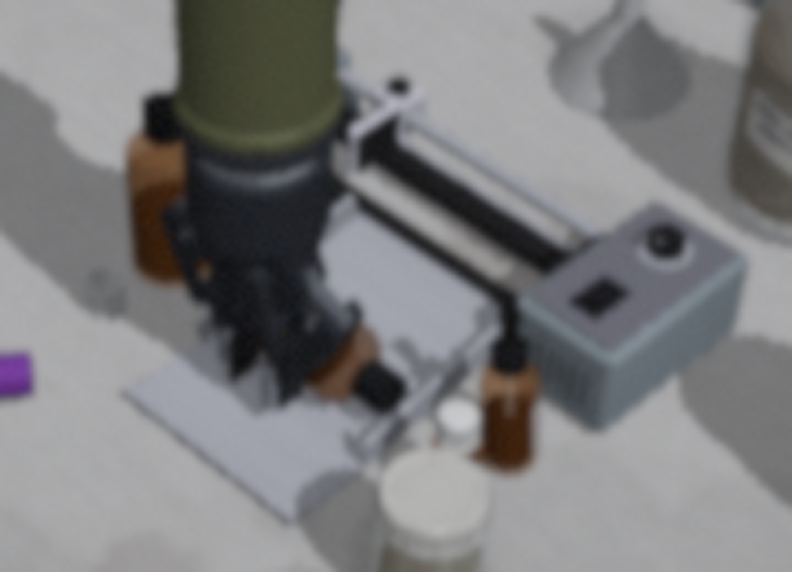

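The label has turned, so the bottle is rolling. It is square to the fingers and the push is about 3 N. I'll continue.

Emit:
{"fn": "step_arm", "kwargs": {"commands": [{"gripper":0.3,"offset":[0.0025,0,0.0004],"yaw":0},{"gripper":0.3,"offset":[0.005,0.0002,0.0008],"yaw":0},{"gripper":0.3,"offset":[0.0075,0.0003,0.0012],"yaw":0},{"gripper":0.3,"offset":[0.01,0.0005,0.0016],"yaw":0},{"gripper":0.3,"offset":[0.0125,0.0006,0.002],"yaw":0},{"gripper":0.3,"offset":[0.015,0.0007,0.0024],"yaw":0},{"gripper":0.3,"offset":[0.0175,0.0008,0.0028],"yaw":0},{"gripper":0.3,"offset":[0.02,0.001,0.0032],"yaw":0},{"gripper":0.3,"offset":[0.0225,0.0011,0.0036],"yaw":0},{"gripper":0.3,"offset":[0.025,0.0012,0.004],"yaw":0},{"gripper":0.3,"offset":[0.0275,0.0013,0.0044],"yaw":0},{"gripper":0.3,"offset":[0.03,0.0015,0.0048],"yaw":0},{"gripper":0.3,"offset":[0.0325,0.0016,0.0052],"yaw":0},{"gripper":0.3,"offset":[0.035,0.0017,0.0056],"yaw":0},{"gripper":0.3,"offset":[0.0375,0.0018,0.006],"yaw":0},{"gripper":0.3,"offset":[0.04,0.002,0.0064],"yaw":0},{"gripper":0.3,"offset":[0.0425,0.0021,0.0068],"yaw":0},{"gripper":0.3,"offset":[0.045,0.0022,0.0072],"yaw":0},{"gripper":0.3,"offset":[0.0475,0.0023,0.0076],"yaw":0},{"gripper":0.3,"offset":[0.05,0.0025,0.008],"yaw":0}]}}

```text
t: 9.05
eef_pos: [0.5353, -0.0094, 0.0493]
eef_rot: [0.075, -3.141, 0.0]
contact_force: [-5.7, -0.1, 4.3]
grip_width: 0.297
```

```bash
python3 look.py wrist w5 180 200 320 350 4; python3 look.py scene sc5 180 105 360 235 4.4
```

```text
9.05 [ 0.53530845 -0.00941314  0.04929231] [ 7.54834536e-02 -3.14064376e+00  1.07575531e-04] [-5.70248309 -0.11110907  4.25491305] 0.297381358655556
9.1 [ 0.53610024 -0.0093474   0.0494104 ] [-7.55948696e-02  3.13948373e+00 -6.78961681e-05] [-1.42495296 -0.61302713  2.5825808 ] 0.3011426395889276
```

View pics/w5c.png

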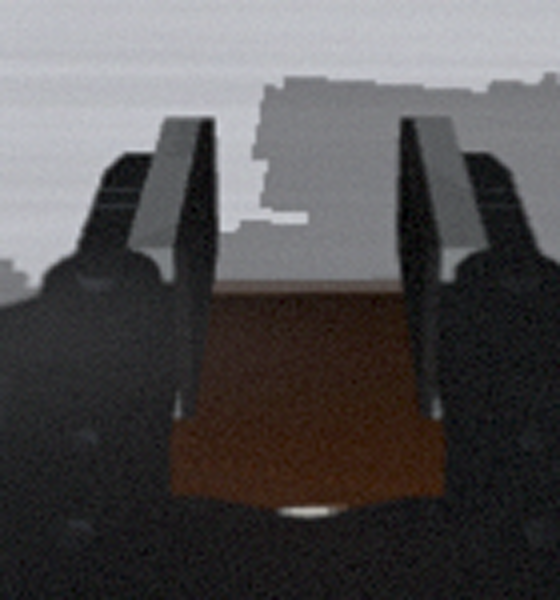

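View pics/sc5c.png

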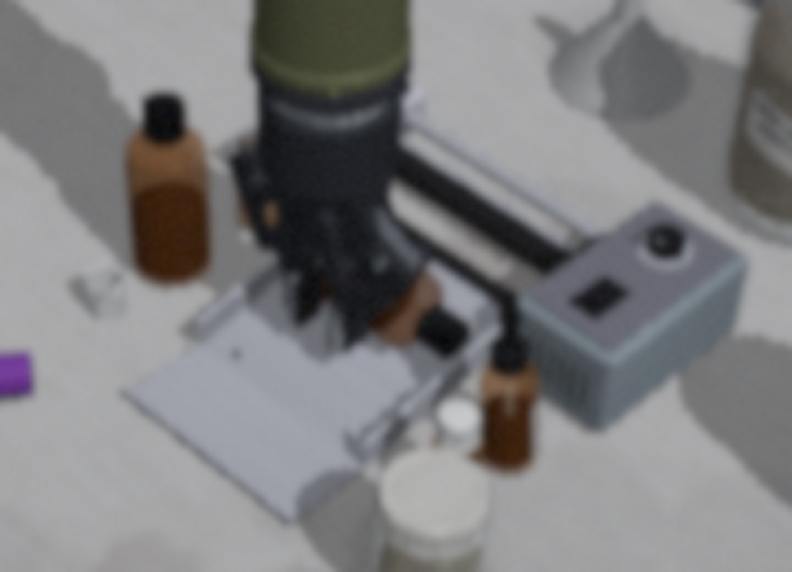

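The bottle is still square and against both fingers. I'll continue to just before the crest.

Emit:
{"fn": "step_arm", "kwargs": {"commands": [{"gripper":0.3,"offset":[0.0025,0,0.0004],"yaw":0},{"gripper":0.3,"offset":[0.005,0.0002,0.0008],"yaw":0},{"gripper":0.3,"offset":[0.0075,0.0003,0.0012],"yaw":0},{"gripper":0.3,"offset":[0.01,0.0005,0.0016],"yaw":0},{"gripper":0.3,"offset":[0.0125,0.0006,0.002],"yaw":0},{"gripper":0.3,"offset":[0.015,0.0007,0.0024],"yaw":0},{"gripper":0.3,"offset":[0.0175,0.0008,0.0028],"yaw":0},{"gripper":0.3,"offset":[0.02,0.001,0.0032],"yaw":0},{"gripper":0.3,"offset":[0.0225,0.0011,0.0036],"yaw":0},{"gripper":0.3,"offset":[0.025,0.0012,0.004],"yaw":0},{"gripper":0.3,"offset":[0.0275,0.0013,0.0044],"yaw":0},{"gripper":0.3,"offset":[0.03,0.0015,0.0048],"yaw":0},{"gripper":0.3,"offset":[0.0325,0.0016,0.0052],"yaw":0},{"gripper":0.3,"offset":[0.035,0.0017,0.0056],"yaw":0},{"gripper":0.3,"offset":[0.0375,0.0018,0.006],"yaw":0},{"gripper":0.3,"offset":[0.04,0.002,0.0064],"yaw":0},{"gripper":0.3,"offset":[0.0425,0.0021,0.0068],"yaw":0},{"gripper":0.3,"offset":[0.045,0.0022,0.0072],"yaw":0}]}}

```text
t: 10.95
eef_pos: [0.5803, -0.0072, 0.0565]
eef_rot: [-0.076, 3.141, -0.0]
contact_force: [-4.6, -1.1, 3.9]
grip_width: 0.302
```

```bash
python3 look.py wrist w6 180 200 320 350 4; python3 look.py scene sc6 180 105 360 235 4.4;  python3 look.py side s6 240 130 370 210 6
```

```text
10.95 [ 0.58033211 -0.0071678   0.05652176] [-7.56275224e-02  3.14064369e+00 -5.68703080e-05] [-4.57978475 -1.08223657  3.90861809] 0.3019349783341374
11.0 [ 0.58110615 -0.00709001  0.05661734] [-7.56827228e-02  3.13942153e+00  2.28942731e-05] [-2.47464199  0.20061471  1.5594858 ] 0.29817458349990894
11.05 [ 0.58122397 -0.00710184  0.05659687] [-7.55742194e-02  3.13881606e+00  3.76343515e-05] [-3.05096729 -0.25532293  1.17710418] 0.3025507565328128
```

View pics/w6c.png

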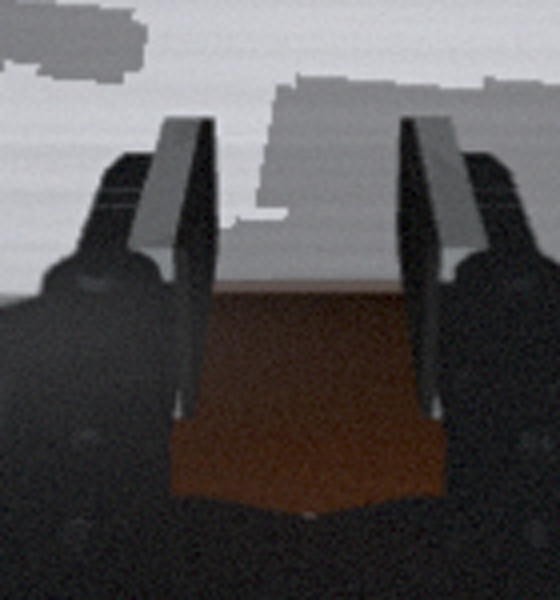

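View pics/sc6c.png

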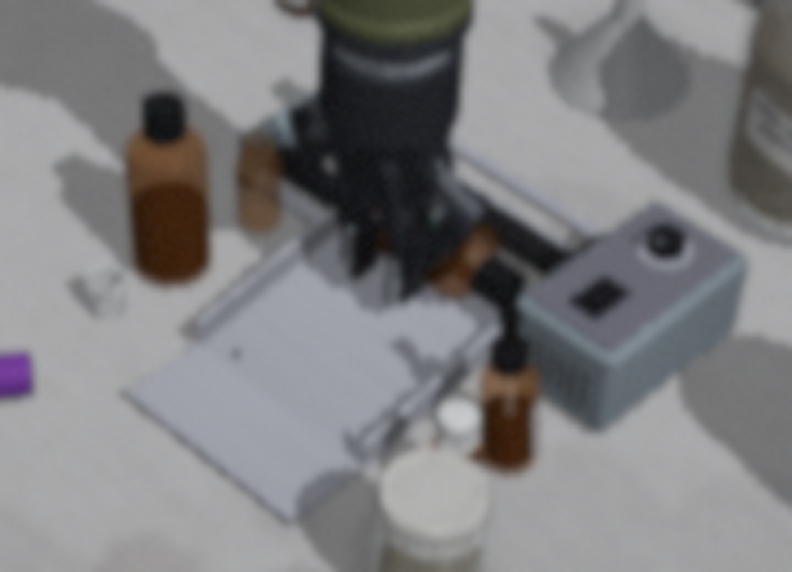

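View pics/s6c.png

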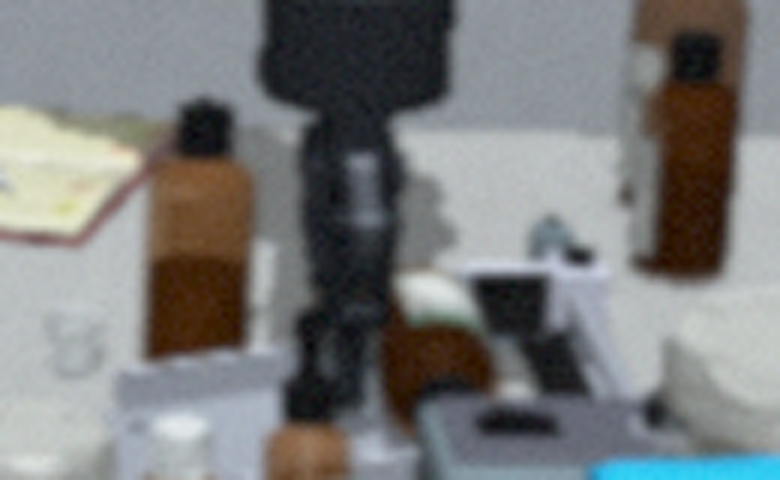

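```bash
python3 - <<'E'
import pickle,cv2
from h import *
im=cv2.imread("pics/sc6.png")[150:190,270:315]
cv2.imwrite("pics/sc6d.png",cv2.resize(im,None,fx=12,fy=12,interpolation=cv2.INTER_CUBIC))
m=pickle.load(open("sc6.pkl","rb"))
a=np.radians(2.8);o=np.array([.658,-.0127]);x=np.array([np.cos(a),np.sin(a)]);y=np.array([-x[1],x[0]])
for ym in(-.064,-.060,-.057,-.052):
    print(ym,proj(m,np.r_[o+x*-.043+y*ym,.048])[0])
for ym in(-.064,):
  for xm,z in((-.018,.028),(-.018,.062),(.018,.062)): print(proj(m,np.r_[o+x*xm+y*ym,z])[0])
E
```

```text
-0.064 [298.14822518 173.07379161]
-0.06 [296.92022198 172.26234709]
-0.057 [296.00187275 171.65548884]
-0.052 [294.47631526 170.64732572]
[304.13655015 174.03334846]
[305.36815349 164.01436183]
[314.86352346 157.154662  ]
```

View pics/sc6d.png

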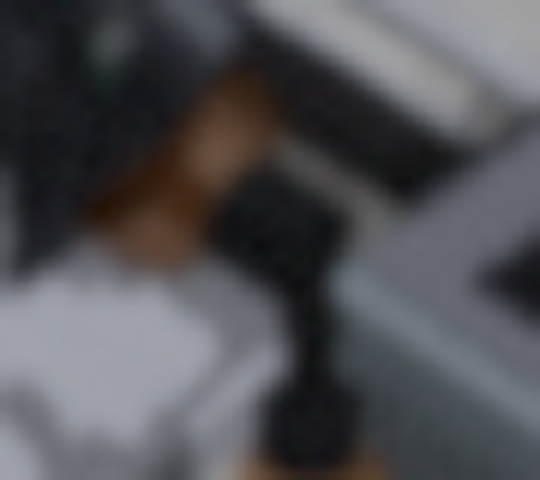

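The cap end is at about machine y = -55 mm, so it passes the end plate with about 8 mm to spare. I'll go slowly over the crest, lowering the tips to follow the bottle into the nip.

Emit:
{"fn": "step_arm", "kwargs": {"commands": [{"gripper":0.3,"offset":[0.002,0,0.0003],"yaw":0},{"gripper":0.3,"offset":[0.004,0.0002,0.0006],"yaw":0},{"gripper":0.3,"offset":[0.006,0.0003,0.001],"yaw":0},{"gripper":0.3,"offset":[0.008,0.0004,0.001],"yaw":0},{"gripper":0.3,"offset":[0.01,0.0005,0.001],"yaw":0},{"gripper":0.3,"offset":[0.012,0.0006,0.001],"yaw":0},{"gripper":0.3,"offset":[0.0135,0.0007,0.001],"yaw":0},{"gripper":0.3,"offset":[0.015,0.0008,0.001],"yaw":0},{"gripper":0.3,"offset":[0.0165,0.0008,0.001],"yaw":0},{"gripper":0.3,"offset":[0.018,0.0009,0.001],"yaw":0},{"gripper":0.3,"offset":[0.0195,0.001,0.0005],"yaw":0},{"gripper":0.3,"offset":[0.021,0.001,0],"yaw":0},{"gripper":0.3,"offset":[0.0225,0.0011,-0.001],"yaw":0},{"gripper":0.3,"offset":[0.024,0.0012,-0.002],"yaw":0},{"gripper":0.3,"offset":[0.0255,0.0013,-0.003],"yaw":0},{"gripper":0.3,"offset":[0.027,0.0013,-0.004],"yaw":0},{"gripper":0.3,"offset":[0.0285,0.0014,-0.005],"yaw":0},{"gripper":0.3,"offset":[0.03,0.0015,-0.006],"yaw":0},{"gripper":0.3,"offset":[0.0315,0.0015,-0.0065],"yaw":0},{"gripper":0.3,"offset":[0.033,0.0016,-0.007],"yaw":0}]}}

```text
t: 13.1
eef_pos: [0.6132, -0.0056, 0.0494]
eef_rot: [-0.076, 3.141, -0.0]
contact_force: [1.3, 0.3, 0.7]
grip_width: 0.3
```

```bash
python3 look.py wrist w7 180 200 320 350 4; python3 look.py scene sc7 200 105 360 235 5;  python3 look.py side s7 240 130 370 210 6
```

```text
13.1 [ 0.61323424 -0.00559186  0.04944655] [-7.55545833e-02  3.14066649e+00 -7.93223719e-05] [1.25517012 0.29242002 0.7435979 ] 0.3004539712738458
13.15 [ 0.61343797 -0.00554339  0.04937695] [-7.55961209e-02  3.14050779e+00  2.02414016e-05] [1.36363797 0.79658776 0.13951562] 0.3000110791257475
13.2 [ 0.61329164 -0.00553449  0.04940868] [-7.56435680e-02  3.14058452e+00 -3.83550476e-06] [-0.35143908 -0.44790503  0.47640886] 0.2979562892780398
```

View pics/w7c.png

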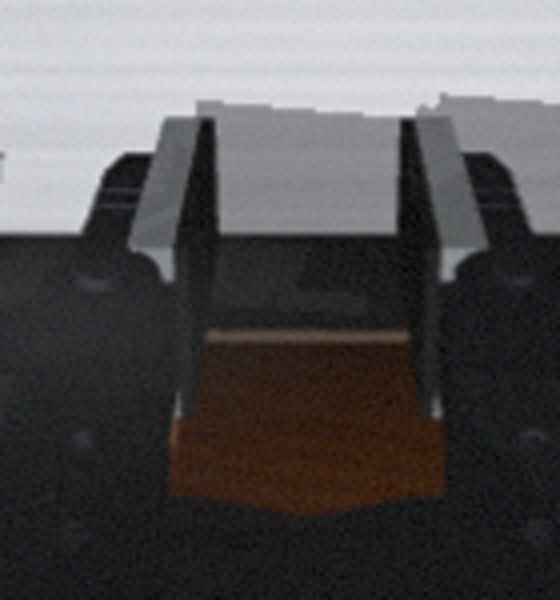

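View pics/sc7c.png

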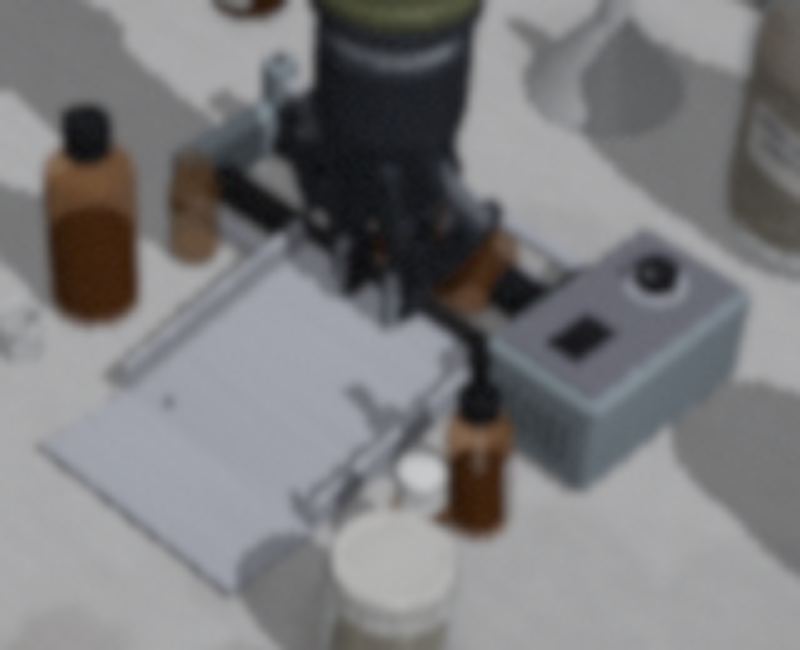

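View pics/s7c.png

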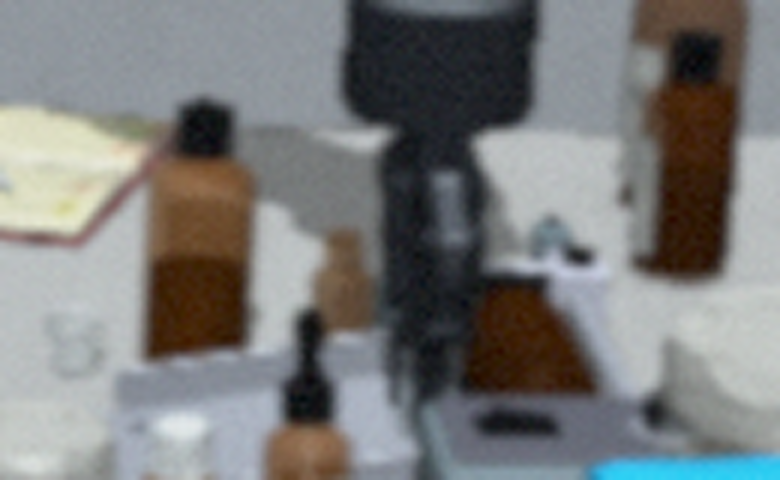

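The wrist view shows the bottle's edge level at row ~335 of the crop, ahead of the fingertips: it dropped square into the nip and the force is zero. I'll back off, rise, turn and look from above.

Emit:
{"fn": "step_arm", "kwargs": {"commands": [{"gripper":0.3,"offset":[-0.008,0,0.002],"yaw":0},{"gripper":0.3,"offset":[-0.018,0,0.008],"yaw":0},{"gripper":0.3,"offset":[-0.022,0,0.03],"yaw":0},{"gripper":0.2,"offset":[-0.022,0,0.065],"yaw":0},{"gripper":0.1,"offset":[-0.02,0,0.105],"yaw":-6},{"gripper":0,"offset":[-0.01,0.005,0.145],"yaw":-14},{"gripper":0,"offset":[0,0.015,0.18],"yaw":-22},{"gripper":0,"offset":[0.01,0.03,0.21],"yaw":-30},{"gripper":0,"offset":[0.02,0.045,0.225],"yaw":-38},{"gripper":0,"offset":[0.03,0.06,0.23],"yaw":-46},{"gripper":0,"offset":[0.035,0.07,0.23],"yaw":-54},{"gripper":0,"offset":[0.04,0.08,0.23],"yaw":-62},{"gripper":0,"offset":[0.045,0.09,0.23],"yaw":-70},{"gripper":0,"offset":[0.045,0.1,0.23],"yaw":-78},{"gripper":0,"offset":[0.045,0.105,0.23],"yaw":-86},{"gripper":0,"offset":[0.045,0.105,0.23],"yaw":-90},{"gripper":0,"offset":[0.045,0.105,0.23],"yaw":-90},{"gripper":0,"offset":[0.045,0.105,0.23],"yaw":-90}]}}

```text
t: 15.05
eef_pos: [0.6575, 0.0992, 0.2798]
eef_rot: [-2.165, -2.276, 0.0]
contact_force: [-0.0, -0.0, -1.0]
grip_width: 0.001
```

```bash
python3 look.py wrist w8; python3 look.py scene sc8 200 105 360 235 5
```

```text
15.05 [0.65745525 0.09919455 0.27975241] [-2.16495782e+00 -2.27607372e+00  2.28615729e-05] [-0.0128997  -0.02665085 -0.99390717] 0.0006688303815854091
15.1 [0.65763632 0.09907985 0.27974367] [-2.16534975e+00 -2.27585497e+00 -1.48489112e-04] [-0.35790976 -0.44385479 -0.36509451] -0.0020800615857781107
```

View pics/w8.png

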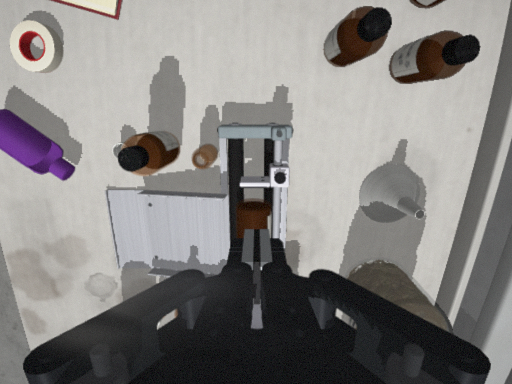

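View pics/sc8c.png

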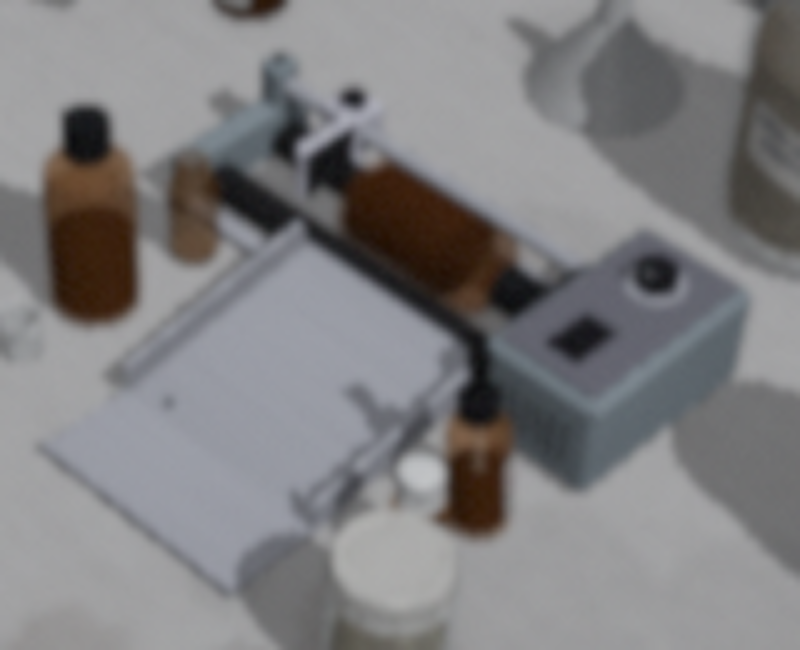

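```bash
python3 - <<'E'
import cv2
im=cv2.imread("pics/w8.png")[115:245,205:310]
cv2.imwrite("pics/w8c.png",cv2.resize(im,None,fx=4.5,fy=4.5,interpolation=cv2.INTER_CUBIC))
E
```

```text
(no output)
```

View pics/w8c.png

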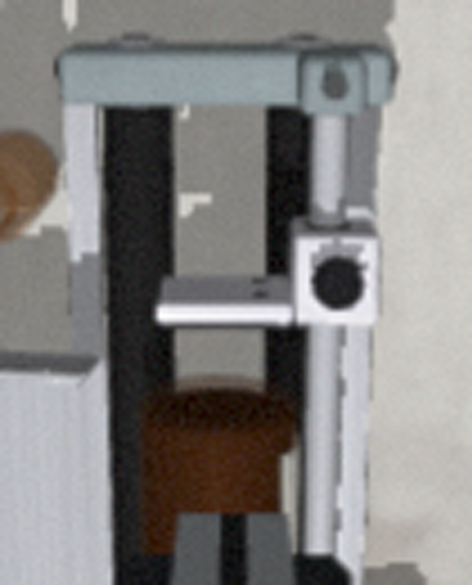

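```bash
python3 - <<'E'
import pickle
from h import *
m=pickle.load(open("w8.pkl","rb"))
print(np.round(m["pose"],3))
c=lambda x,y:(205+(x+.5)/4.5-.5,115+(y+.5)/4.5-.5)
a=np.radians(2.8);o=np.array([.658,-.0127]);X=np.array([np.cos(a),np.sin(a)]);Y=np.array([-X[1],X[0]])
for n,p,z in [("outer-top L",(157,303),.061),("outer-top R",(292,303),.061),("inner-top L",(157,324),.061),("outer-bot",(162,278),.028),
 ("block inner L",(65,102),.034),("block inner R",(300,104),.034),("block outerL",(65,50),.034),("cheekend L",(95,372),.0413),
 ("rodpost in",(335,108),.062),("railR edge",(338,400),.046),("railL edge",(310,400),.046),("blk top -y",(335,325),.062),("blk left edge",(293,240),.06),("frontroller L",(107,200),.014),("frontroller R",(175,200),.02),("rear L",(267,200),.02),
 ("bottle under top",(215,378),.060),("bottle under axis",(215,378),.045)]:
    w=onz(m,p and c(*p),z); d=w[:2]-o
    print(n,np.round(w[:2],4),"machine",np.round([d@X*1e3,d@Y*1e3],1))
E
```

```text
[[ 0.999  0.048  0.014  0.654]
 [ 0.05  -0.956 -0.29   0.174]
 [ 0.     0.29  -0.957  0.397]
 [ 0.     0.     0.     1.   ]]
outer-top L [0.6373 0.0842] machine [-16.   97.8]
outer-top R [0.6747 0.0861] machine [21.5 97.8]
inner-top L [0.6375 0.0781] machine [-16.1  91.7]
outer-bot [0.6369 0.0832] machine [-16.4  96.9]
block inner L [0.6076 0.1352] machine [-43.1 150.2]
block inner R [0.6749 0.138 ] machine [ 24.3 149.7]
block outerL [0.6074 0.1499] machine [-42.6 164.8]
cheekend L [0.6185 0.0567] machine [-36.1  71.2]
rodpost in [0.6826 0.1402] machine [ 32.1 151.5]
railR edge [0.6911 0.0531] machine [36.3 64.1]
railL edge [0.6828 0.0527] machine [28.  64.1]
blk top -y [0.687  0.0806] machine [33.5 91.8]
blk left edge [0.6739 0.1036] machine [ 21.6 115.4]
frontroller L [0.6184 0.1037] machine [-33.8 118.2]
frontroller R [0.6397 0.1058] machine [-12.5 119.3]
rear L [0.6676 0.1072] machine [ 15.4 119.3]
bottle under top [0.6543 0.0628] machine [ 0.  75.6]
bottle under axis [0.6544 0.0578] machine [-0.2 70.6]
```

The wrist crop gives the stop's outer face at machine y = 97.8 mm (travel ≈ 15 mm) and the bearing block at 150. The bottle lies parallel with its underside at about 68, and everything agrees with the machine frame within 1 mm. Next I'll descend shut fingers between the plate and the block.

Emit:
{"fn": "step_arm", "kwargs": {"commands": [{"gripper":0,"offset":[-0.004,0.007,-0.02],"yaw":0},{"gripper":0,"offset":[-0.004,0.007,-0.05],"yaw":0},{"gripper":0,"offset":[-0.004,0.007,-0.085],"yaw":0},{"gripper":0,"offset":[-0.004,0.007,-0.12],"yaw":0},{"gripper":0,"offset":[-0.004,0.007,-0.15],"yaw":0},{"gripper":0,"offset":[-0.004,0.007,-0.17],"yaw":0},{"gripper":0,"offset":[-0.004,0.007,-0.18],"yaw":0},{"gripper":0,"offset":[-0.004,0.007,-0.18],"yaw":0}]}}

```text
t: 15.95
eef_pos: [0.6534, 0.1062, 0.0983]
eef_rot: [-2.166, -2.273, 0.003]
contact_force: [0.1, 0.9, -0.1]
grip_width: -0.0
```

```bash
python3 look.py wrist w9; python3 look.py side s9 240 120 370 210 6
```

```text
15.95 [0.65339555 0.10615879 0.09830125] [-2.16602679 -2.27339841  0.0028315 ] [ 0.05306566  0.91664036 -0.05784197] -0.0003787726900620485
16.0 [0.654193   0.10617781 0.099677  ] [-2.16707240e+00 -2.27430860e+00  2.51504288e-04] [0.25475677 0.32735734 0.97357781] -0.005814148482168084
```

View pics/w9.png

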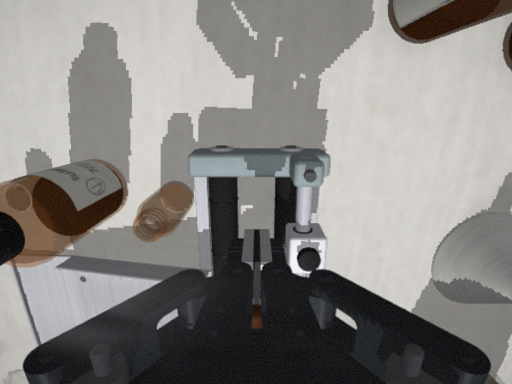

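View pics/s9c.png

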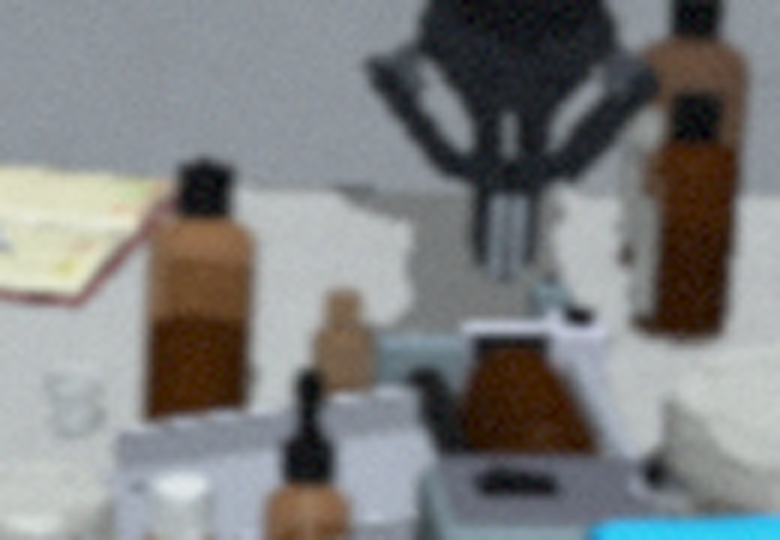

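```bash
python3 - <<'E'
import pickle
from h import *
m=pickle.load(open("s9.pkl","rb"))
c=lambda x,y:(240+(x+.5)/6-.5,120+(y+.5)/6-.5)
for p in [(480,277),(530,277),(505,280),(470,175),(375,70),(650,80)]:
    o,d=ray(m,c(*p)); t=(.106-o[1])/d[1]; print(p,np.round(o+d*t,4))
for p in [(575,310)]:
    o,d=ray(m,c(*p)); t=(.09-o[1])/d[1]; print(p,np.round(o+d*t,4))
E
```

```text
(480, 277) [0.646  0.106  0.0749]
(530, 277) [0.6675 0.106  0.0753]
(505, 280) [0.6568 0.106  0.0737]
(470, 175) [0.6391 0.106  0.1201]
(375, 70) [0.5968 0.106  0.1649]
(650, 80) [0.7122 0.106  0.1629]
(575, 310) [0.6854 0.09   0.0661]
```

Emit:
{"fn": "step_arm", "kwargs": {"commands": [{"gripper":0,"offset":[0,0,-0.012],"yaw":0},{"gripper":0,"offset":[0,0,-0.025],"yaw":0},{"gripper":0,"offset":[0,0,-0.035],"yaw":0},{"gripper":0,"offset":[0,0,-0.037],"yaw":0},{"gripper":0,"offset":[0,-0.003,-0.037],"yaw":0},{"gripper":0,"offset":[0.0003,-0.006,-0.037],"yaw":0},{"gripper":0,"offset":[0.0004,-0.008,-0.037],"yaw":0},{"gripper":0,"offset":[0.0005,-0.01,-0.037],"yaw":0},{"gripper":0,"offset":[0.0006,-0.0115,-0.037],"yaw":0},{"gripper":0,"offset":[0.0007,-0.013,-0.037],"yaw":0},{"gripper":0,"offset":[0.0007,-0.0145,-0.037],"yaw":0},{"gripper":0,"offset":[0.0008,-0.016,-0.037],"yaw":0},{"gripper":0,"offset":[0.0009,-0.0175,-0.037],"yaw":0},{"gripper":0,"offset":[0.001,-0.019,-0.037],"yaw":0}]}}

```text
t: 17.45
eef_pos: [0.6551, 0.0874, 0.0625]
eef_rot: [2.167, 2.274, 0.0]
contact_force: [-0.2, 1.1, 0.7]
grip_width: 0.0
```

```bash
python3 look.py wrist w10; python3 look.py scene sc10 220 105 330 185 7
```

```text
17.45 [0.65513803 0.08739834 0.06249875] [2.16716423e+00 2.27441360e+00 1.27337885e-04] [-0.16141846  1.10405424  0.74030224] 0.0004394416565300768
17.5 [0.65517807 0.08696872 0.06253635] [ 2.16748242e+00  2.27382077e+00 -7.01825169e-05] [0.29484843 0.71552369 0.73231569] 0.0006842277506495348
```

View pics/w10.png

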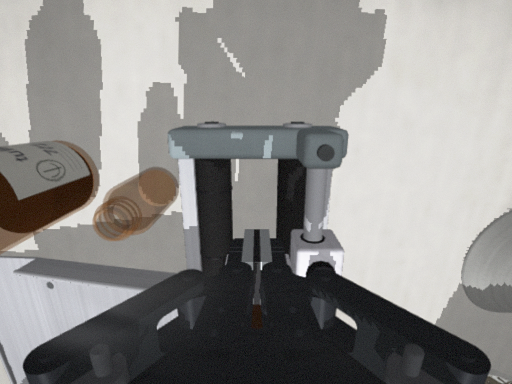

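View pics/sc10c.png

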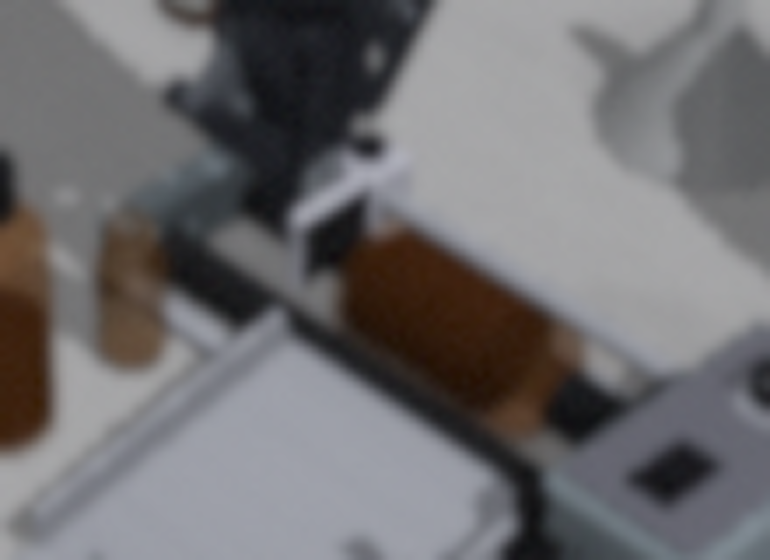

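The stop is moving at about 1 N, and its gap to the bottle is closing. I'll continue slowly.

Emit:
{"fn": "step_arm", "kwargs": {"commands": [{"gripper":0,"offset":[0.0001,-0.0015,0],"yaw":0},{"gripper":0,"offset":[0.0001,-0.003,0],"yaw":0},{"gripper":0,"offset":[0.0002,-0.0045,0],"yaw":0},{"gripper":0,"offset":[0.0003,-0.006,0],"yaw":0},{"gripper":0,"offset":[0.0004,-0.0075,0],"yaw":0},{"gripper":0,"offset":[0.0004,-0.009,0],"yaw":0},{"gripper":0,"offset":[0.0005,-0.0105,0],"yaw":0},{"gripper":0,"offset":[0.0006,-0.012,0],"yaw":0},{"gripper":0,"offset":[0.0006,-0.013,0],"yaw":0},{"gripper":0,"offset":[0.0007,-0.014,0],"yaw":0},{"gripper":0,"offset":[0.0007,-0.015,0],"yaw":0},{"gripper":0,"offset":[0.0008,-0.016,0],"yaw":0}]}}

```text
t: 18.75
eef_pos: [0.6558, 0.0714, 0.0624]
eef_rot: [-2.167, -2.274, 0.0]
contact_force: [-0.1, 0.7, -0.7]
grip_width: -0.003
```

```bash
python3 look.py scene sc11 220 105 330 185 7
```

```text
18.75 [0.65580302 0.07137775 0.06242487] [-2.16721344e+00 -2.27405992e+00  1.67754629e-04] [-0.14818281  0.65413325 -0.69564242] -0.0029170288327855353
```

View pics/sc11c.png

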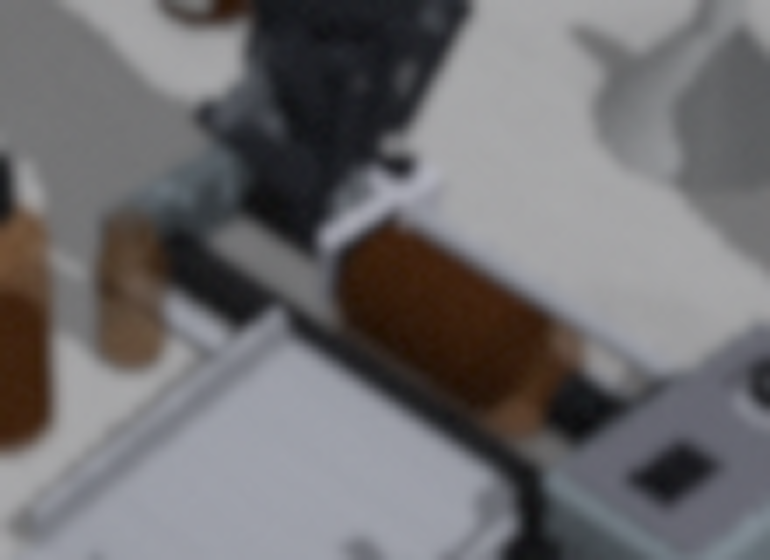

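Nearly at the bottle. The remaining travel is about 11 mm, so I'll slow down and watch the force.

Emit:
{"fn": "step_arm", "kwargs": {"commands": [{"gripper":0,"offset":[0,-0.001,0],"yaw":0},{"gripper":0,"offset":[0.0001,-0.002,0],"yaw":0},{"gripper":0,"offset":[0.0001,-0.003,0],"yaw":0},{"gripper":0,"offset":[0.0002,-0.004,0],"yaw":0}]}}

```text
t: 19.2
eef_pos: [0.656, 0.0677, 0.0625]
eef_rot: [-2.167, -2.274, -0.0]
contact_force: [-0.4, 2.8, -1.2]
grip_width: 0.0
```

Emit:
{"fn": "step_arm", "kwargs": {"commands": [{"gripper":0,"offset":[0,-0.001,0],"yaw":0},{"gripper":0,"offset":[0.0001,-0.002,0],"yaw":0},{"gripper":0,"offset":[0.0001,-0.003,0],"yaw":0}]}}

```text
t: 19.5
eef_pos: [0.6561, 0.0647, 0.0625]
eef_rot: [-2.167, -2.274, -0.0]
contact_force: [-0.6, 2.6, -0.3]
grip_width: -0.001
```

```bash
python3 look.py scene sc12 220 105 330 185 7
```

```text
19.5 [0.65612226 0.06470817 0.0624587 ] [-2.16664596e+00 -2.27438084e+00 -2.23454789e-04] [-0.62304508  2.63139063 -0.33813901] -0.0008964580007328033
```

View pics/sc12c.png

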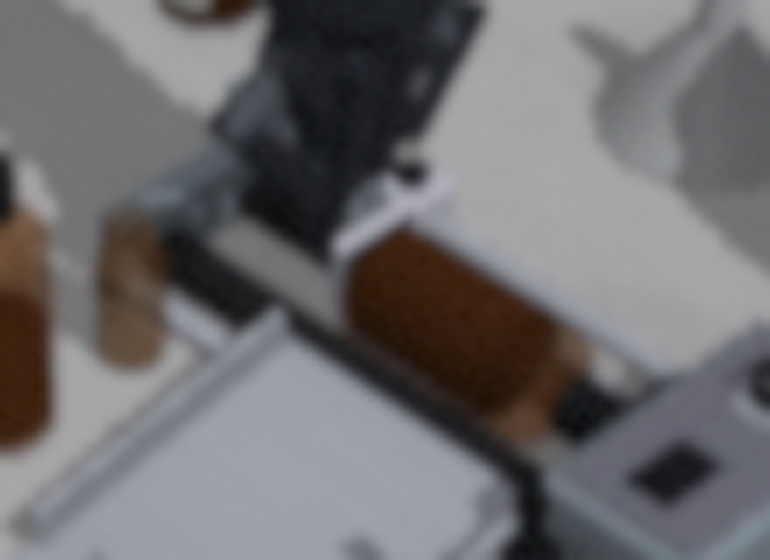

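The bottle is now sliding with the stop at about 2.7 N. I'll use short 0.5 mm steps and wait for the force to rise.

Emit:
{"fn": "step_arm", "kwargs": {"commands": [{"gripper":0,"offset":[0,-0.0005,0],"yaw":0},{"gripper":0,"offset":[0,-0.001,0],"yaw":0},{"gripper":0,"offset":[0.0001,-0.0015,0],"yaw":0},{"gripper":0,"offset":[0.0001,-0.002,0],"yaw":0}]}}

```text
t: 19.95
eef_pos: [0.6562, 0.0624, 0.0624]
eef_rot: [-2.167, -2.274, 0.0]
contact_force: [-1.7, 3.7, 0.2]
grip_width: 0.005
```

Emit:
{"fn": "step_arm", "kwargs": {"commands": [{"gripper":0,"offset":[0,-0.0005,0],"yaw":0},{"gripper":0,"offset":[0,-0.001,0],"yaw":0}]}}

```text
t: 20.15
eef_pos: [0.6563, 0.0614, 0.0624]
eef_rot: [-2.167, -2.274, 0.0]
contact_force: [-0.8, 4.4, -1.2]
grip_width: -0.002
```

Emit:
{"fn": "step_arm", "kwargs": {"commands": [{"gripper":0,"offset":[0,-0.0005,0],"yaw":0}]}}

```text
t: 20.25
eef_pos: [0.6563, 0.0608, 0.0624]
eef_rot: [2.167, 2.274, -0.0]
contact_force: [-0.8, 3.6, -1.1]
grip_width: 0.003
```

Emit:
{"fn": "step_arm", "kwargs": {"commands": [{"gripper":0,"offset":[0,-0.0005,0],"yaw":0}]}}

```text
t: 20.35
eef_pos: [0.6563, 0.0604, 0.0624]
eef_rot: [2.167, 2.274, -0.0]
contact_force: [-0.5, 2.5, -1.1]
grip_width: 0.002
```

Emit:
{"fn": "step_arm", "kwargs": {"commands": [{"gripper":0,"offset":[0,-0.0005,0],"yaw":0}]}}

```text
t: 20.45
eef_pos: [0.6563, 0.0599, 0.0624]
eef_rot: [2.167, 2.274, 0.0]
contact_force: [0.6, 1.5, -0.6]
grip_width: 0.004
```

```bash
python3 look.py scene sc13 250 120 330 185 9
```

```text
20.45 [0.65633941 0.05986712 0.0624441 ] [2.16731115e+00 2.27423126e+00 2.89845280e-05] [ 0.64835404  1.546477   -0.63406463] 0.003980332471831593
```

View pics/sc13c.png

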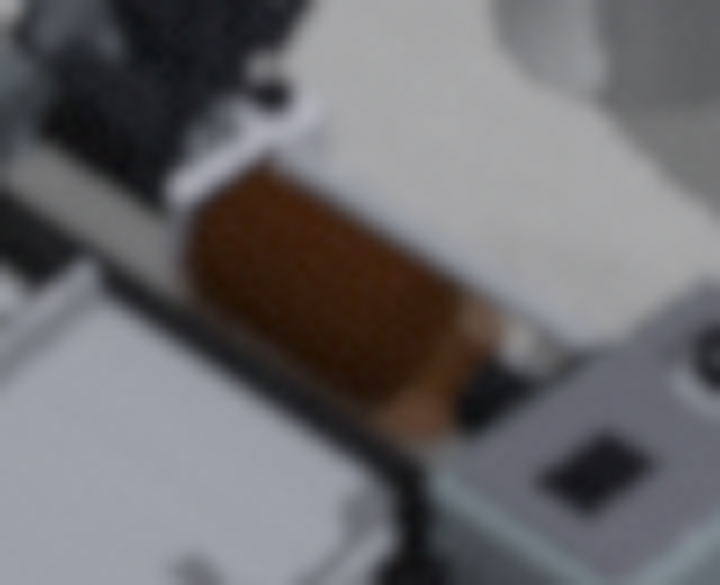

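Emit:
{"fn": "step_arm", "kwargs": {"commands": [{"gripper":0,"offset":[0,-0.0005,0],"yaw":0},{"gripper":0,"offset":[0,-0.0005,0],"yaw":0}]}}

```text
t: 20.7
eef_pos: [0.6564, 0.0593, 0.0625]
eef_rot: [2.167, 2.274, -0.0]
contact_force: [-0.2, 2.1, -1.3]
grip_width: -0.002
```

Emit:
{"fn": "step_arm", "kwargs": {"commands": [{"gripper":0,"offset":[0,-0.0005,0],"yaw":0},{"gripper":0,"offset":[0,-0.0005,0],"yaw":0}]}}

```text
t: 20.9
eef_pos: [0.6564, 0.0592, 0.0625]
eef_rot: [-2.167, -2.274, -0.001]
contact_force: [0.4, 3.6, -2.3]
grip_width: 0.001
```

Emit:
{"fn": "step_arm", "kwargs": {"commands": [{"gripper":0,"offset":[0,-0.0005,0],"yaw":0},{"gripper":0,"offset":[0,-0.0005,0],"yaw":0}]}}

```text
t: 21.1
eef_pos: [0.6564, 0.0591, 0.0625]
eef_rot: [-2.166, -2.274, -0.001]
contact_force: [0.3, 4.9, -2.1]
grip_width: -0.005
```

The TCP has stopped following (0.1 mm per 0.5 mm commanded) and the force is rising, so the cap is on the end plate. One more small step, then I'll back off.

Emit:
{"fn": "step_arm", "kwargs": {"commands": [{"gripper":0,"offset":[0,-0.0005,0],"yaw":0},{"gripper":0,"offset":[0,-0.0005,0],"yaw":0}]}}

```text
t: 21.3
eef_pos: [0.6564, 0.0591, 0.0625]
eef_rot: [-2.166, -2.275, -0.002]
contact_force: [0.1, 5.5, -1.5]
grip_width: -0.002
```

Emit:
{"fn": "step_arm", "kwargs": {"commands": [{"gripper":0,"offset":[0,0.001,0],"yaw":0},{"gripper":0,"offset":[0,0.003,0],"yaw":0},{"gripper":0,"offset":[-0.0003,0.007,0],"yaw":0},{"gripper":0,"offset":[-0.0006,0.013,0],"yaw":0},{"gripper":0,"offset":[-0.001,0.022,0.002],"yaw":0},{"gripper":0,"offset":[-0.001,0.028,0.012],"yaw":0},{"gripper":0,"offset":[-0.001,0.03,0.035],"yaw":0},{"gripper":0,"offset":[-0.001,0.03,0.07],"yaw":0},{"gripper":0,"offset":[-0.001,0.03,0.11],"yaw":0},{"gripper":0,"offset":[-0.001,0.03,0.15],"yaw":0},{"gripper":0,"offset":[-0.001,0.03,0.19],"yaw":0},{"gripper":0,"offset":[-0.001,0.03,0.215],"yaw":0},{"gripper":0,"offset":[-0.001,0.03,0.22],"yaw":0},{"gripper":0,"offset":[-0.001,0.03,0.22],"yaw":0}]}}

```text
t: 22.7
eef_pos: [0.6554, 0.0883, 0.2839]
eef_rot: [2.166, 2.274, 0.003]
contact_force: [-0.2, 0.2, -0.3]
grip_width: 0.0
```

```bash
python3 look.py wrist w14 195 120 320 250 4.5; python3 look.py scene sc14 180 105 360 235 4.4; python3 look.py side s14 170 130 370 250 4
```

```text
22.7 [0.65544959 0.08825679 0.28386634] [2.16603008 2.27379437 0.00289428] [-0.24848666  0.22304987 -0.29128257] 0.0004161481849919488
22.75 [0.65494002 0.08832057 0.28231714] [-2.16669397e+00 -2.27441248e+00  9.70059208e-05] [-0.0266669  -0.40526867 -0.87820987] 0.001521768099824305
22.8 [0.65464519 0.08829091 0.28138995] [-2.16608790e+00 -2.27362536e+00  2.13654124e-03] [ 0.3775277  -1.25772963 -0.7245179 ] -4.0318965515129865e-05
```

View pics/w14c.png

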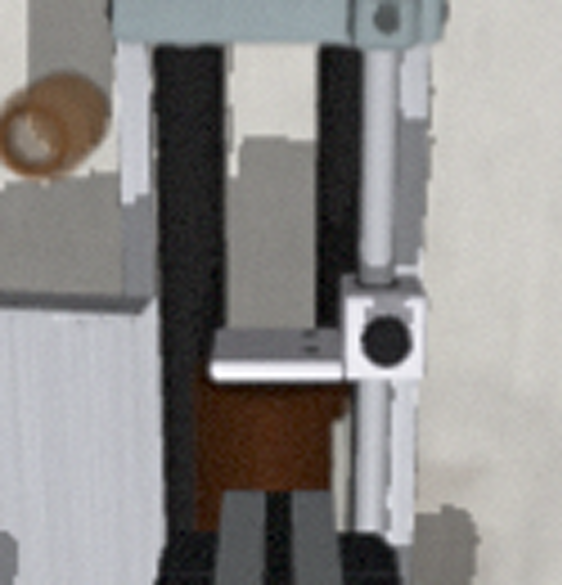

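View pics/sc14c.png

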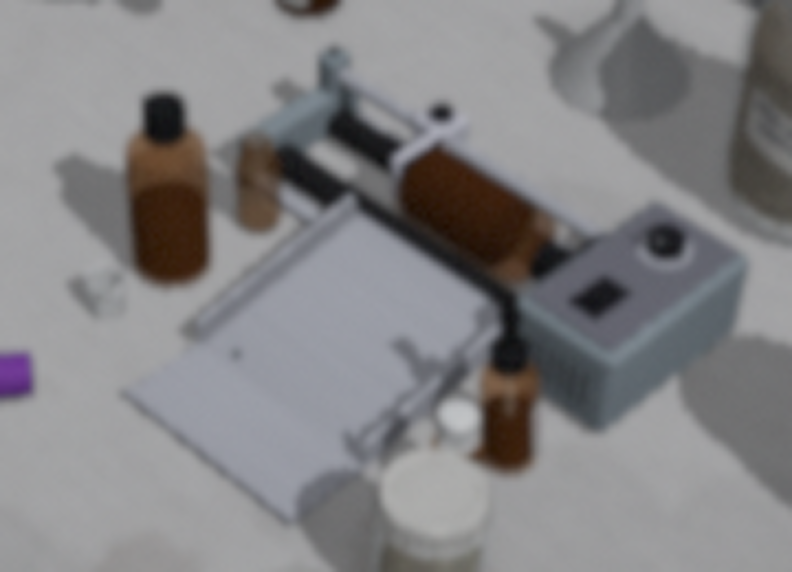

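View pics/s14c.png

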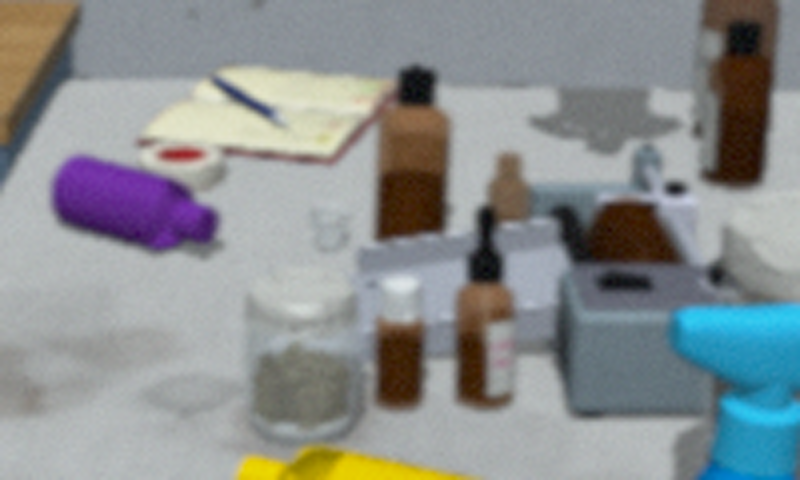

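Next I'll check the stop's final travel by ray casting.

```bash
python3 - <<'E'
import pickle
from h import *
m=pickle.load(open("w14.pkl","rb"))
c=lambda x,y:(195+(x+.5)/4.5-.5,120+(y+.5)/4.5-.5)
a=np.radians(2.8);o=np.array([.658,-.0127]);X=np.array([np.cos(a),np.sin(a)]);Y=np.array([-X[1],X[0]])
for n,p,z in [("outer-top L",(212,359),.061),("outer-top R",(340,359),.061),("outer-bot",(218,328),.028),("brg inner",(200,43),.034),("bottle L silh",(195,450),.039),("R silh",(340,450),.039)]:
    w=onz(m,c(*p),z); d=w[:2]-o
    print(n,"machine",np.round([d@X*1e3,d@Y*1e3],1))
E
```

```text
outer-top L machine [-15.8  62.7]
outer-top R machine [20.8 62.7]
outer-bot machine [-15.5  61.9]
brg inner machine [-19.2 149.4]
bottle L silh machine [-22.8  25.5]
R silh machine [22.4 25.4]
```

The stop's outer face is at y = 62.7 mm, so travel is about 0.050 (snug). The bottle is centred on the nip, the bystanders have not moved, and the hand is clear at z = 0.28. Handing in.

```bash
python3 -c "
from station import bot
print(bot.close_job(), bot.observe()['t'])"
```

```text
the job is handed in; nothing more can be done
the job is handed in; nothing more can be done
```

The amber bottle is on the roller and held snug between the sliding end stop and the fixed end plate. I handed the job in at about 23 s of the 54 s allowed, and no verdict is reported.

- **Rolling:** I pushed the bottle up the ramp from behind with both fingertips. It stayed on them at about 6 N or less by the end-of-move readings, then went over the front roller's crest and dropped square into the nip. The fingertips followed it down but could not hold it through the last 10 mm drop.
- **End stop:** I pushed the stop with the shut fingers until it would go no further, at about 5.5 N, then backed off and lifted clear.

**Last checks:**
- **End stop:** its outer face measured at machine y = 62.7 mm, which is a travel of about 0.050, the snug value.
- **Bottle:** it is centred on the nip to within about 1 mm.
- **Surroundings:** the bystanders and the purple and yellow look-alikes look unmoved.
- **Hand:** it is clear at about 0.28 m, with no force on it.

No check failed. I could not see the cap meet the end plate because the motor box hides it. I inferred that contact from the rising force, the halted travel and the final stop position. The only disagreements were small ones in the first measurements: the bottle came out about 3 mm too long and its axis height, by outline, 4 to 10 mm too low. I took the height from the given sizes instead.

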